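Reject the rattling cassette

TASK

One of the three closed cassettes has come loose inside. Working from left to right, press the ear at one end of each down to tip it over its foot and see or feel whether the core inside slides (a sound one rights itself, the rattler stays tipped), then push the rattler, without lifting it, until it is fully inside the three-sided reject bay behind the row. Leave the two sound ones standing level where they were, and do not disturb the flask, jar and small beaker beside the row.

Things in the scene. Friction and masses are not known exactly. Their poses are not given: they have to be found in the camera images.
- cassette_1: One of three look-alike sealed aluminium boxes, 90 mm long (y), 60 wide (x), 30 high, on a central black foot 32 (y) x 48 mm, 12 high (42 in all); at each end of y a flat ear 25 long, 46 wide, its top 18 above the worktop; 0.65 kg. Origin: centre of the foot's underside, z up. They start level in a row along y, 195 mm apart, y across within 0.3 rad.
- cassette_2: Another, same looks, size and axes as cassette_1. Tipping: 3 to 8 N down on an ear, 63 mm from the centre, rocks it over the foot's edge (16 mm from the centre) until the ear's end meets the worktop at 0.22 rad; the pressed spot goes down 10 mm and outward 3 mm, the box's top edge 9 mm outward. If sound (core fixed in the middle) it rights itself on release.
- cassette_3: Another, same looks, size, axes and tipping as cassette_1 and cassette_2. Which stands where changes; exactly one is the rattler: a 0.5 kg core slides along y to the low end once tipped beyond about 0.1 rad: let go, it stays tipped, about 0.22 rad, its weight about 25 mm from the centre towards the low end: push there, or it turns as it slides.
- bay_mouth (a point): Middle of the reject bay's open front, on the worktop. The bay: a fixed grey sheet fence behind the row, 620 mm wide inside (its y), 110 mm deep (its x, pointing in, away from the robot), walls 33 mm high with the rim, 4 mm thick; open at the front, no floor: the cassette slides in on the worktop. Turned at most 0.05 rad.
- flask: conical glass flask, 74 mm wide, 111 mm high, left of the row; bystander, origin under its centre
- jar: glass jar with a steel lid, 76 mm wide, 115 mm high, on the left; bystander, origin under its centre
- small_beaker: small glass beaker, 47 mm wide, 58 mm high, right of the row; bystander, origin under its centre
Not all that is in view belongs to the job. What is shaped like the cassette_1 but blue is not meant.

How it is judged:
On the way, in this order (a step that is already met when the one before it is completed fails the run):
1. the left cassette of the row is tipped by more than 0.12 rad (((world y of cassette_1 between 0.065 and 0.5 m and world x of cassette_1 below 0.56 m and angle between cassette_1's own z axis and vertical above 0.12 rad) or (world y of cassette_2 between 0.065 and 0.5 m and world x of cassette_2 below 0.56 m and angle between cassette_2's own z axis and vertical above 0.12 rad) or (world y of cassette_3 between 0.065 and 0.5 m and world x of cassette_3 below 0.56 m and angle between cassette_3's own z axis and vertical above 0.12 rad))), for 0.1 s.
2. the middle cassette of the row is tipped by more than 0.12 rad (((world y of cassette_1 between -0.125 and 0.065 m and world x of cassette_1 below 0.56 m and angle between cassette_1's own z axis and vertical above 0.12 rad) or (world y of cassette_2 between -0.125 and 0.065 m and world x of cassette_2 below 0.56 m and angle between cassette_2's own z axis and vertical above 0.12 rad) or (world y of cassette_3 between -0.125 and 0.065 m and world x of cassette_3 below 0.56 m and angle between cassette_3's own z axis and vertical above 0.12 rad))), for 0.1 s.
3. the right cassette of the row is tipped by more than 0.12 rad (((world y of cassette_1 between -0.6 and -0.125 m and world x of cassette_1 below 0.56 m and angle between cassette_1's own z axis and vertical above 0.12 rad) or (world y of cassette_2 between -0.6 and -0.125 m and world x of cassette_2 below 0.56 m and angle between cassette_2's own z axis and vertical above 0.12 rad) or (world y of cassette_3 between -0.6 and -0.125 m and world x of cassette_3 below 0.56 m and angle between cassette_3's own z axis and vertical above 0.12 rad))), for 0.1 s.
At the end, for the whole second after the job is handed in: The rattler rests on the worktop (tipped over its foot, 0.12 to 0.4 rad, as only the rattler stays) in the reject bay, its centre at least 28 mm behind the mouth line; both sound cassettes stand level (within 0.06 rad) within 50 mm of where they started; everything is at rest (((x of cassette_1 in the frame of bay_mouth between 0.028 and 0.11 m and y of cassette_1 in the frame of bay_mouth between -0.3 and 0.3 m and height (world z) of cassette_1 below 0.02 m and angle between cassette_1's own z axis and vertical between 0.12 and 0.4 rad and linear speed of each of cassette_1, cassette_2, cassette_3 below 0.02 m/s and distance of each of cassette_2, cassette_3 from where it was at the start of the episode below 0.05 m and angle between each of cassette_2, cassette_3's own z axis and vertical below 0.06 rad) or (x of cassette_2 in the frame of bay_mouth between 0.028 and 0.11 m and y of cassette_2 in the frame of bay_mouth between -0.3 and 0.3 m and height (world z) of cassette_2 below 0.02 m and angle between cassette_2's own z axis and vertical between 0.12 and 0.4 rad and linear speed of each of cassette_2, cassette_1, cassette_3 below 0.02 m/s and distance of each of cassette_1, cassette_3 from where it was at the start of the episode below 0.05 m and angle between each of cassette_1, cassette_3's own z axis and vertical below 0.06 rad) or (x of cassette_3 in the frame of bay_mouth between 0.028 and 0.11 m and y of cassette_3 in the frame of bay_mouth between -0.3 and 0.3 m and height (world z) of cassette_3 below 0.02 m and angle between cassette_3's own z axis and vertical between 0.12 and 0.4 rad and linear speed of each of cassette_3, cassette_1, cassette_2 below 0.02 m/s and distance of each of cassette_1, cassette_2 from where it was at the start of the episode below 0.05 m and angle between each of cassette_1, cassette_2's own z axis and vertical below 0.06 rad))); the robot touches nothing.
It fails at once if a cassette is lifted (foot centre more than 40 mm up) or upended (tilted beyond 0.7 rad) (height (world z) of any of cassette_1, cassette_2, cassette_3 above 0.04 m or angle between any of cassette_1, cassette_2, cassette_3's own z axis and vertical above 0.7 rad).
It fails at once if a bystander is moved by more than 30 mm (distance of any of flask, jar, small_beaker from where it was at the start of the episode above 0.03 m).
It also fails if it takes over 61 s, if anything falls off the work surface, if the arm or the gripper's body presses on something with over 40 N, if the wrist force passes 120 N, or if a joint passes its speed limit or range.

ROBOT

A 6-joint arm with a two-finger parallel gripper is mounted at the origin on a cart in front of the work surface, level with it; the furniture and walls round the work are solid. World frame = base frame: x ahead of the robot, y to its left, z up, the work surface at z = 0. Lengths are in m, angles in rad, forces in N, time in s.
With the tool pointing down it reaches from about 0.275 to 0.85 m from the base axis. Payload 19 kg.
Tool frame: the origin (TCP) lies between the finger pads; the fingertips stand 17 mm ahead of it and the grasp point (between the pads) lies 2 mm behind it (manip.tcp_to_tips is the distance from the TCP to the fingertips, in m); z points along the fingers, y is the line along which they close (so a half turn about z gives the same grasp; the last joint's range is limited). The gripper opens to 85 mm and grips with 20 to 120 N. Pads are 22 mm wide; open, the fingers measure 114 mm over their backs; the gripper's body (76 mm by 85 mm) begins 54 mm behind the grasp point. The pads swing forward as they close: fully open they stand 13 mm farther back than shut.
Start: joints at [-1.272, 0.15, 1.437, -0, 1.554, -0.134], TCP at [0.241, -0.522, 0.248] pointing down, gripper open.
Joint ranges: [-2.8, 2.8], [-0.68, 2.1], [0.12, 2.68], [-1.39, 4.53], [0.16, 2.79], [-2.81, 2.81]. Speed limits (rad/s): [1.89, 1.89, 2.22, 3.01, 3.01, 3.01].

INTERFACE

Orientations are given as [roll, pitch, yaw] about the fixed x, y, z axes, in that order (R = Rz(yaw) Ry(pitch) Rx(roll)).
In Python, from station import manip, cams gives the robot as it stands. The module is installed in compiled form; this text tells all that it offers.
- The arm moves only by the tool servo_tool, never from a script. Its argument "targets" is one flat list of numbers, 5 for each row, row after row: the opening, from 0 (shut) to 1 (fully open), then the shift along the tool's x, y, z in parts of the range, where 1.0 means 500 mm, then the turn about the tool's z in a scale on which 1.0 is 360 degrees. A call has 1 to 10 rows; each row is the pose to reach, as a shift and turn from the pose commanded when the call began, along the tool's axes at that moment; what a row does not reach only later rows make up. A row lasts 1/10 s, in which the tool goes at most 50 mm and 8.59 degrees, less where a joint would pass 70% of its speed; a pose out of reach is approached as far as the arm can. Shift and turn numbers lie between -1 and 1, and a call with a number outside is refused. A call with a gripper value outside its range is refused whole. The fingers move at their own pace and stop on an object; the grip force is fixed at half the most. Time passes only in rows, so rows that repeat a pose let the fingers close. It gives the time, the measured TCP pose, the force, the opening and the grip force at its end, in the units of the state.
- manip.sense(): the state, without advancing time (a new reading comes with each control period).
- cams.get_image(name): name is "side" or "top" or "wrist"; returns (picture, depth): 480x640x3 uint8, red, green, blue; 480x640 float32, m along the optical axis (not along the pixel's ray), 0 where there is no reading.
- cams.camera_info(name): a dict with "mtx" (3x3 intrinsics, pixels), "camera_from_world" (4x4, takes a point from world to camera coordinates). Camera axes: x right, y down, z forward; pixel columns grow to the right and rows downward; lengths in m; the calibration is good to about 2 mm. The wrist camera is an equidistant fisheye: a pixel r from the principal point sees the ray r / f radians off the axis. A picture is of the moment at which its call begins: read the wrist's pose just before it. camera_info takes no time and is no camera call; for the wrist camera it gives the pose at the moment of the call.
- manip.hand_in(): hands the job in; it is judged then, once.
The state is a dict: "time_s": time; "joints": joint angles; "dq": joint speeds; "joint_torque": joint torques, N m; "tool_pos": TCP position; "tcp_rot": TCP orientation; "ft_force": force on the tool from outside, world axes, zero at the start; "moment": the same for the moment, N m; "width": opening from 0.0 (shut) to 1.0 (fully open); "grip_force": force on a finger pad.
Only numpy, scipy, OpenCV 4.12 (cv2) and the standard library are available. Lean on these libraries where they do the work, as an engineer would, in place of code of your own. Each camera call takes 0.05 s, during which the arm holds its last target. There are 200 camera calls.

## Working session

There is one attempt and no reset: what is moved stays moved. The work goes in short steps, Python scripts to look and compute and a tool call to move; the robot and the scene stay as the last step left them, time stands still between calls to the robot, and variables do not carry over. Pictures are saved under pics/ and viewed, at most 13 in all, crops included, and the job is handed in when it is done.

Besides the shell and the picture viewer there is one more tool, called as name(argument=value, ...), one argument or row to a line, values as JSON. servo_tool: Moves the arm, as the interface text tells. Its arguments: {"type":"object","properties":{"targets":{"type":"array","items":{"type":"number"}}},"required":["targets"]}

```bash
mkdir -p pics
python3 - <<'E'
from station import manip,cams
import cv2,numpy as np
for n in("top","side"):
    p,d=cams.get_image(n); cv2.imwrite(f"pics/{n}0.png",p[:,:,::-1]); np.save(f"pics/{n}0.npy",d)
    print(n,cams.camera_info(n))
s=manip.sense(); print(s)
E
```

```text
top {'mtx': array([[523.12981187,   0.        , 319.28535112],
       [  0.        , 523.12981187, 238.49223988],
       [  0.        ,   0.        ,   1.        ]]), 'camera_from_world': array([[-0.00891098, -0.99995369, -0.00363418,  0.05581598],
       [-0.98287091,  0.00942767, -0.18405407,  0.51188033],
       [ 0.18407981,  0.00193183, -0.9829094 ,  1.59502626],
       [ 0.        ,  0.        ,  0.        ,  1.        ]])}
side {'mtx': array([[563.12802977,   0.        , 330.39631055],
       [  0.        , 563.12802977, 240.26967712],
       [  0.        ,   0.        ,   1.        ]]), 'camera_from_world': array([[ 0.99146659, -0.12786226,  0.02540174, -0.49306564],
       [-0.03943067, -0.47987255, -0.87645168,  0.09151792],
       [ 0.12425469,  0.86797095, -0.4808193 ,  1.45298865],
       [ 0.        ,  0.        ,  0.        ,  1.        ]])}
{'time_s': 0.1, 'joints': array([-1.27200735e+00,  1.50954912e-01,  1.43794530e+00, -1.26296329e-05,
        1.55381378e+00, -1.33964163e-01]), 'dq': array([ 6.28905193e-04, -5.13291638e-04, -2.08062309e-03, -6.32938183e-04,
        6.33732973e-05,  1.10063331e-03]), 'joint_torque': array([ 4.20467259e-03, -7.14384627e+01, -5.71790671e+01, -1.37626962e-04,
        7.27643230e-03,  8.58105454e-05]), 'tool_pos': array([ 0.24107595, -0.52179991,  0.24773583]), 'tcp_rot': array([-3.14047967e+00, -1.37256479e-04,  4.32753287e-01]), 'ft_force': array([ 0.38490751,  0.80164496, -0.28708202]), 'moment': array([ 0.01594329,  0.00768866, -0.01472178]), 'grip_force': 0.0, 'width': 1.0031630074599656}
```

View pics/top0.png

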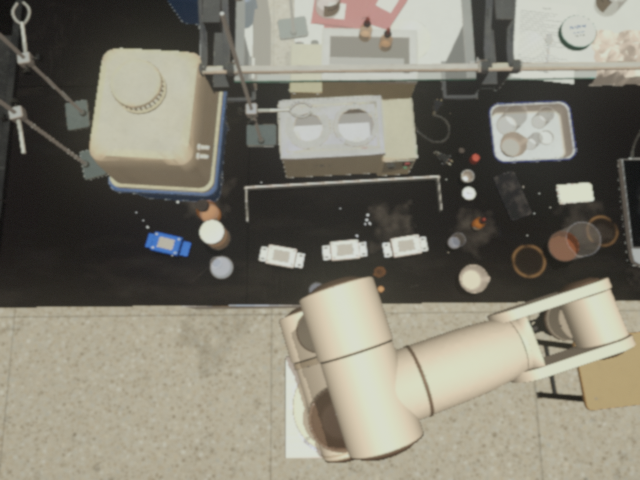

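View pics/side0.png

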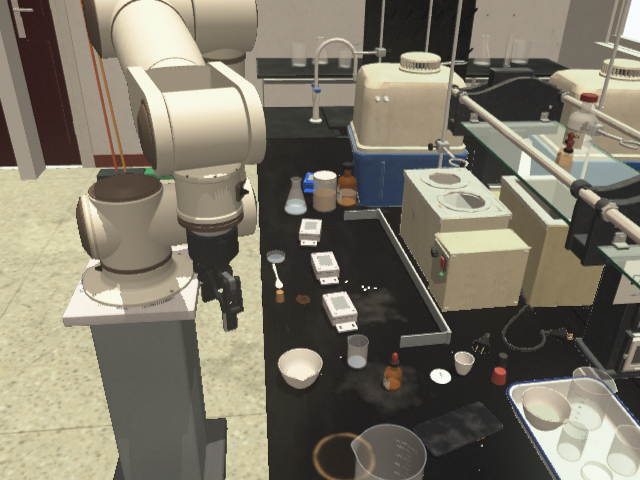

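Candidates, in top picture pixels: the silver cassettes at (282,256), (345,250) and (405,245), and a blue look-alike at (168,244), which is excluded. The bay fence runs from (247,220) up to (247,186), across to (439,178) and down to (440,210). The flask is at (221,267), the jar at (212,233) and the beaker at (457,241).

```bash
cat > h.py <<'E'
import numpy as np,cv2
from station import manip,cams
def cloud(n,d,info=None):
    i=info or cams.camera_info(n);K=i["mtx"];T=np.linalg.inv(i["camera_from_world"])
    v,u=np.mgrid[:480,:640]
    P=np.stack([(u-K[0,2])/K[0,0]*d,(v-K[1,2])/K[1,1]*d,d],-1)
    return P@T[:3,:3].T+T[:3,3]
def px(n,u,v,z):
    i=cams.camera_info(n);T=np.linalg.inv(i["camera_from_world"])
    r=T[:3,:3]@np.linalg.solve(i["mtx"],[u,v,1]);c=T[:3,3]
    return c+r*(z-c[2])/r[2]
E
python3 - <<'E'
from h import *
im=cv2.imread("pics/top0.png");d=np.load("pics/top0.npy")
W=cloud("top",d)
hsv=cv2.cvtColor(im,cv2.COLOR_BGR2HSV)
m=((hsv[...,2]>110)&(hsv[...,1]<70)).astype(np.uint8); m[:, :225]=0; m[:,455:]=0;m[:225]=0;m[275:]=0
n,l,st,c=cv2.connectedComponentsWithStats(m)
for k in range(1,n):
    if st[k,4]>150:
        uv=np.argwhere(l==k)[:,::-1]
        # project all to z by depth
        P=W[l==k]; top=P[(P[:,2]>.034)&(P[:,2]<.05)]
        q=np.array([px("top",u,v,.042) for u,v in uv[(P[:,2]>.034)&(P[:,2]<.05)]])
        r=cv2.minAreaRect(q[:,:2].astype(np.float32)*1000)
        rr=cv2.minAreaRect(np.array([px("top",u,v,.018)[:2]*1000 for u,v in uv],np.float32))
        print(st[k],np.percentile(P[:,2],[5,25,50,75,95]).round(3),q.mean(0).round(4),r,"ears",rr)
for a in [(247,220),(247,186),(439,178),(440,210)]: print(a,px("top",*a,.033).round(4))
for a in [(221,267),(212,233),(457,241)]: print(a,W[a[1],a[0]].round(3))
cr=cv2.resize(im[165:295,190:470],None,fx=2.85,fy=2.85,interpolation=cv2.INTER_CUBIC);cv2.imwrite("pics/c1.png",cr)
E
```

```text
[382 234  47  24 853] [0.002 0.02  0.039 0.043 0.047] [ 0.4887 -0.2207  0.042 ] ((488.49066162109375, -220.81298828125), (60.49106979370117, 90.56124114990234), 8.983451843261719) ears ((492.48846435546875, -220.6917724609375), (65.63213348388672, 145.1798858642578), 9.042603492736816)
[322 239  46  22 852] [0.001 0.02  0.039 0.043 0.048] [ 0.4772 -0.0279  0.042 ] ((477.1219177246094, -28.179332733154297), (60.419525146484375, 90.0965805053711), 4.3961181640625) ears ((481.52459716796875, -27.884231567382812), (65.77235412597656, 145.5519256591797), 5.220884799957275)Traceback (most recent call last):
  File "<stdin>", line 12, in <module>
  File "h.py", line 9, in px
    i=cams.camera_info(n);T=np.linalg.inv(i["camera_from_world"])
ValueError: time passes only in moves, steps and waits
```

```bash
cat > h.py <<'E'
import numpy as np,cv2
from station import manip,cams
INFO={n:cams.camera_info(n) for n in("top","side")}
def cloud(n,d):
    v,u=np.mgrid[:480,:640]; i=INFO[n];K=i["mtx"];T=np.linalg.inv(i["camera_from_world"])
    P=np.stack([(u-K[0,2])/K[0,0]*d,(v-K[1,2])/K[1,1]*d,d],-1)
    return P@T[:3,:3].T+T[:3,3]
def px(n,u,v,z):
    i=INFO[n];T=np.linalg.inv(i["camera_from_world"])
    r=T[:3,:3]@np.linalg.solve(i["mtx"],[u,v,1]);c=T[:3,3]
    return c+r*(z-c[2])/r[2]
def boxes(im,d,vr=(160,275)):
    W=cloud("top",d);hsv=cv2.cvtColor(im,cv2.COLOR_BGR2HSV)
    m=((hsv[...,2]>110)&(hsv[...,1]<70)).astype(np.uint8); m[:,:225]=0;m[:,455:]=0;m[:vr[0]]=0;m[vr[1]:]=0
    n,l,st,c=cv2.connectedComponentsWithStats(m)
    for k in range(1,n):
        if st[k,4]>150:
            uv=np.argwhere(l==k)[:,::-1];P=W[l==k]
            q=np.array([px("top",u,v,.042)[:2] for u,v in uv[(P[:,2]>.034)&(P[:,2]<.055)]])
            if len(q)>50: print(st[k],np.round(q.mean(0),4),cv2.minAreaRect(q.astype(np.float32)*1000))
E
python3 - <<'E'
from h import *
im=cv2.imread("pics/top0.png");d=np.load("pics/top0.npy")
W=cloud("top",d);boxes(im,d)
for a in [(247,220),(247,186),(439,178),(440,210)]: print(a,px("top",*a,.033).round(4))
for a in [(221,267),(212,233),(457,241)]: print(a,W[a[1],a[0]].round(3))
cr=cv2.resize(im[165:295,190:470],None,fx=2.85,fy=2.85,interpolation=cv2.INTER_CUBIC);cv2.imwrite("pics/c1.png",cr)
E
```

```text
[244 175 196  29 693] [ 0.6982 -0.034 ] ((693.6510620117188, -23.962310791015625), (51.65704345703125, 625.383056640625), 6.1892170906066895)
[382 234  47  24 853] [ 0.4887 -0.2206] ((488.49066162109375, -220.81298828125), (60.49106979370117, 90.56124114990234), 8.983451843261719)
[322 239  46  22 852] [ 0.477  -0.0279] ((477.1219177246094, -28.179332733154297), (60.419525146484375, 90.0965805053711), 4.3961181640625)
[258 244  48  25 861] [0.4588 0.1708] ((459.06365966796875, 171.01828002929688), (90.06527709960938, 60.74519348144531), 79.9532470703125)
(247, 220) [0.5774 0.2812 0.033 ]
(247, 186) [0.6899 0.2831 0.033 ]
(439, 178) [ 0.7105 -0.338   0.033 ]
(440, 210) [ 0.6041 -0.3358  0.033 ]
(221, 267) [0.421 0.351 0.081]
(212, 233) [0.52  0.375 0.114]
(457, 241) [ 0.509 -0.393  0.002]
```

View pics/c1.png

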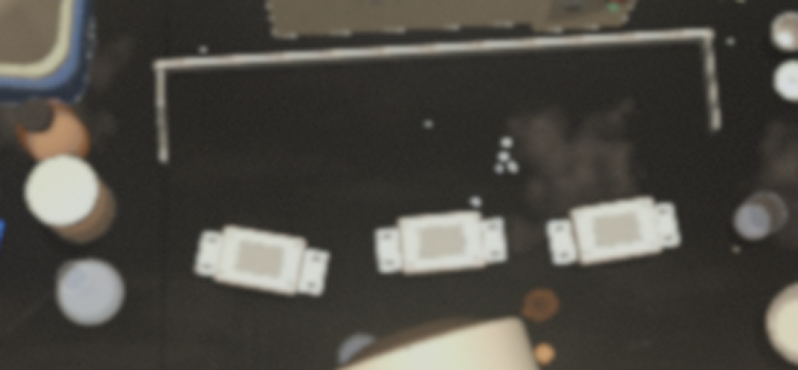

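The crop shows the left cassette at (260,260), the middle at (440,242) and the right at (615,230). All three are silver, and the blue one lies outside to the left. I start by moving above the left cassette's -y ear with the gripper shut.

The manual's scale: shifts go in shares of 500 mm and turns go in shares of 360 degrees. Converting my numbers, -0.482 m / 0.5 = -0.964, 0.45 m / 0.5 = 0.9, -0.963 rad / 6.2832 = -0.1533.

servo_tool(
  targets=[0,0.9,-0.964,0,-0.1533,0,0.9,-0.964,0,-0.1533,0,0.9,-0.964,0,-0.1533,0,0.9,-0.964,0,-0.1533,0,0.9,-0.964,0,-0.1533,0,0.9,-0.964,0,-0.1533,0,0.9,-0.964,0,-0.1533,0,0.9,-0.964,0,-0.1533,0,0.9,-0.964,0,-0.1533,0,0.9,-0.964,0,-0.1533],
)

```text
time_s: 1.1
tool_pos: [0.3976, -0.045, 0.2484]
tcp_rot: [3.141, -0.0, 1.396]
ft_force: [0.8, -0.8, 0.8]
width: -0.001
grip_force: 0.0
```

To row units: 0.178 m / 0.5 = 0.356, 0.155 m / 0.5 = 0.31.

servo_tool(
  targets=[0,0.31,0.046,0,0,0,0.31,0.046,0,0,0,0.31,0.046,0,0,0,0.31,0.046,0,0,0,0.31,0.046,0.356,0,0,0.31,0.046,0.356,0,0,0.31,0.046,0.356,0,0,0.31,0.046,0.356,0,0,0.31,0.046,0.356,0,0,0.31,0.046,0.356,0],
)

```text
time_s: 2.1
tool_pos: [0.4475, 0.1014, 0.0712]
tcp_rot: [-3.141, -0.0, 1.396]
ft_force: [-0.0, 0.1, 0.8]
width: 0.001
grip_force: 0.0
```

Run:
```python
from h import *
print(manip.sense()["tool_pos"],manip.sense()["ft_force"])
p,d=cams.get_image("side"); im=p[:,:,::-1].copy()
a=im[190:350,270:420];b=cams.get_image("wrist")[0][:,:,::-1]
cv2.imwrite("pics/s1.png",np.hstack([cv2.resize(a,(400,427),interpolation=cv2.INTER_CUBIC),cv2.resize(b[:, 80:560],(400,427))]))
```

```text
[0.44750942 0.10138049 0.0711827 ] [-0.02205166  0.07423348  0.81685095]
```

View pics/s1.png

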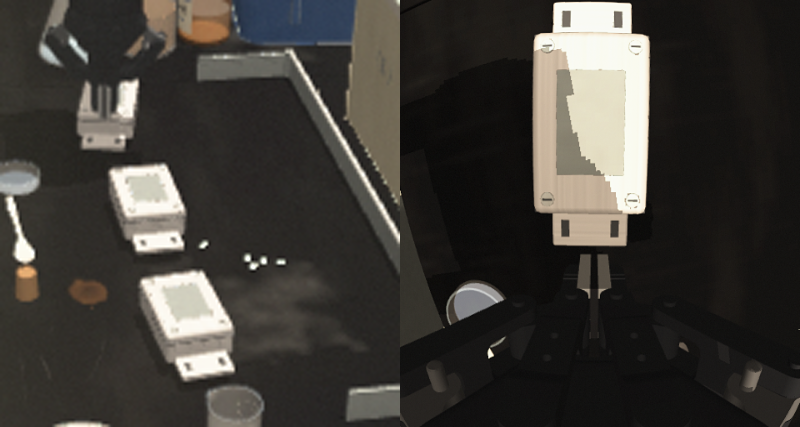

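The wrist view shows the left cassette centred ahead, with its near ear at (590,230) and the shut fingers lined up below it at (592,270).

To row units: 0.041 m / 0.5 = 0.082, 0.003 m / 0.5 = 0.006.

servo_tool(
  targets=[0,0.006,0,0.02,0,0,0.006,0,0.062,0,0,0.006,0,0.072,0,0,0.006,0,0.078,0,0,0.006,0,0.082,0],
)

```text
time_s: 2.7
tool_pos: [0.448, 0.1045, 0.0298]
tcp_rot: [3.141, -0.0, 1.396]
ft_force: [-0.5, -1.7, 3.1]
width: -0.002
grip_force: 1.4
```

To row units: 0.005 m / 0.5 = 0.01, 0.002 m / 0.5 = 0.004.

servo_tool(
  targets=[0,0,0,0.004,0,0,0,0,0.008,0,0,0,0,0.01,0,0,0,0,0.01,0],
)

```text
time_s: 3.1
tool_pos: [0.4483, 0.1045, 0.0252]
tcp_rot: [3.14, -0.0, 1.396]
ft_force: [-6.0, -3.9, 16.7]
width: 0.002
grip_force: 8.5
```

Run:
```python
from h import *
b=cams.get_image("wrist")[0][:,:,::-1]; a=cams.get_image("side")[0][190:290,270:370,::-1]
cv2.imwrite("pics/s2.png",np.hstack([cv2.resize(a,(400,427),interpolation=cv2.INTER_CUBIC),cv2.resize(b[:, 80:560],(400,427))]))
```

```text
(no output)
```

View pics/s2.png

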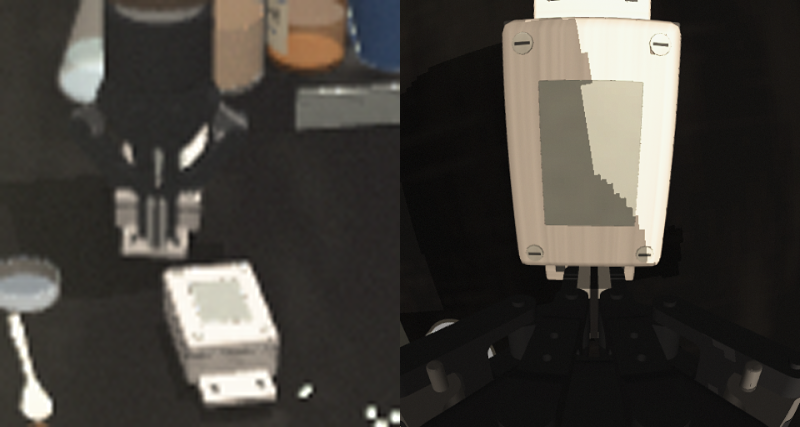

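The left cassette is tipped: force 16.7 N, ear on the table, finger clear of the lid edge at wrist (595,265). I release it and move above the middle cassette's +y ear.

To row units: -0.08 m / 0.5 = -0.16, -0.07 m / 0.5 = -0.14, -0.255 rad / 6.2832 = -0.0406.

servo_tool(
  targets=[0,0,0,-0.04,0,0,0,0,-0.14,0,0,-0.121,0.069,-0.16,-0.0406,0,-0.121,0.069,-0.16,-0.0406,0,-0.121,0.069,-0.16,-0.0406,0,-0.121,0.069,-0.16,-0.0406,0,-0.121,0.069,-0.12,-0.0406,0,-0.121,0.069,-0.09,-0.0406,0,-0.121,0.069,-0.09,-0.0406,0,-0.121,0.069,-0.09,-0.0406],
)

```text
time_s: 4.2
tool_pos: [0.471, 0.0396, 0.0695]
tcp_rot: [-3.141, -0.0, 1.65]
ft_force: [-0.2, 0.2, 0.0]
width: 0.001
grip_force: 0.0
```

```bash
cat >> h.py <<'E'
def tilt(n,c,r=.05,zr=(.01,.09)):
    p,d=cams.get_image(n);W=cloud(n,d)
    m=(np.hypot(W[...,0]-c[0],W[...,1]-c[1])<r)&(W[...,2]>zr[0])&(W[...,2]<zr[1])&(p.min(-1)>110)
    P=W[m]
    for _ in range(4):
        A=np.c_[P[:,:2]-c,np.ones(len(P))];s=np.linalg.lstsq(A,P[:,2],rcond=None)[0];e=P[:,2]-A@s;P=P[np.abs(e)<max(.004,1.5*np.median(abs(e)))]
    print(n,len(P),"slopes x,y,z0",s.round(3),"spread",P[:,:2].min(0).round(3),P[:,:2].max(0).round(3)); return p,d
E
python3 - <<'E'
from h import *
print(manip.sense()["tool_pos"])
tilt("side",(.459,.171)); p,d=tilt("top",(.459,.171)); boxes(p[:,:,::-1].copy(),d)
a=p[165:295,190:470,::-1];b=cams.get_image("wrist")[0][:,80:560,::-1]
cv2.imwrite("pics/s3.png",np.hstack([cv2.resize(a,(450,209)),cv2.resize(b,(209,209))]))
E
```

```text
[0.47100699 0.03958182 0.06948805]
side 87 slopes x,y,z0 [-0.043  0.047  0.04 ] spread [0.427 0.122] [0.49  0.212]
top 299 slopes x,y,z0 [ 0.027 -0.026  0.042] spread [0.427 0.143] [0.494 0.219]
[244 175 196  34 721] [ 0.6962 -0.0009] ((691.962646484375, -22.568939208984375), (64.9338607788086, 625.7465209960938), 7.093841075897217)
[ 258  206  110   69 4420] [0.4626 0.1128] ((465.7768859863281, 72.84261322021484), (69.93807983398438, 293.0771789550781), 2.7939960956573486)
[382 234  47  24 860] [ 0.4888 -0.221 ] ((488.45440673828125, -220.5830841064453), (60.49109649658203, 91.02666473388672), 8.9833984375)
```

Left slope is about 0, so it righted itself and is sound. Next I press the middle one.

To row units: 0.0445 m / 0.5 = 0.089, 0.043 m / 0.5 = 0.086.

servo_tool(
  targets=[0,0,0,0.02,0,0,0,0,0.062,0,0,0,0,0.072,0,0,0,0,0.078,0,0,0,0,0.082,0,0,0,0,0.086,0,0,0,0,0.089,0,0,0,0,0.089,0,0,0,0,0.089,0],
)

```text
time_s: 5.25
tool_pos: [0.4715, 0.0391, 0.0253]
tcp_rot: [3.141, -0.0, 1.651]
ft_force: [-0.7, 2.0, 4.7]
width: -0.0
grip_force: 2.4
```

To row units: -0.193 m / 0.5 = -0.386, -0.08 m / 0.5 = -0.16, -0.077 rad / 6.2832 = -0.0123.

servo_tool(
  targets=[0,0,0,-0.04,0,0,0,0,-0.14,0,0,-0.386,-0.018,-0.16,-0.0123,0,-0.386,-0.018,-0.16,-0.0123,0,-0.386,-0.018,-0.16,-0.0123,0,-0.386,-0.018,-0.16,-0.0123,0,-0.386,-0.018,-0.16,-0.0123,0,-0.386,-0.018,-0.12,-0.0123,0,-0.386,-0.018,-0.09,-0.0123,0,-0.386,-0.018,-0.09,-0.0123],
)

```text
time_s: 6.25
tool_pos: [0.4767, -0.1536, 0.0682]
tcp_rot: [-3.139, -0.002, 1.728]
ft_force: [-0.7, 0.3, 0.5]
width: -0.001
grip_force: 0.0
```

Run:
```python
from h import *
print(manip.sense()["tool_pos"])
tilt("side",(.477,-.028)); p,d=tilt("top",(.477,-.028)); boxes(p[:,:,::-1].copy(),d)
a=p[165:295,190:470,::-1];b=cams.get_image("side")[0][190:350,270:420,::-1]
cv2.imwrite("pics/s4.png",np.hstack([cv2.resize(a,(480,300),interpolation=cv2.INTER_CUBIC),cv2.resize(b,(281,300),interpolation=cv2.INTER_CUBIC)]))
```

```text
[ 0.4767103  -0.15361402  0.06817143]
side 28 slopes x,y,z0 [ 0.741 -0.052  0.051] spread [ 0.453 -0.071] [0.473 0.009]
top 332 slopes x,y,z0 [ 0.017 -0.171  0.046] spread [ 0.445 -0.063] [0.51  0.021]
[244 175 196  34 722] [ 0.6974 -0.0098] ((696.677001953125, -21.406982421875), (67.892333984375, 626.8781127929688), 8.303070068359375)
[ 320  195  117   80 4867] [ 0.4764 -0.0365] ((480.8424377441406, -99.5483169555664), (64.02626037597656, 251.68792724609375), 2.3014137744903564)
[258 244  48  25 862] [0.4591 0.1711] ((459.11260986328125, 170.79867553710938), (90.08806610107422, 60.408878326416016), 79.32074737548828)
```

View pics/s4.png

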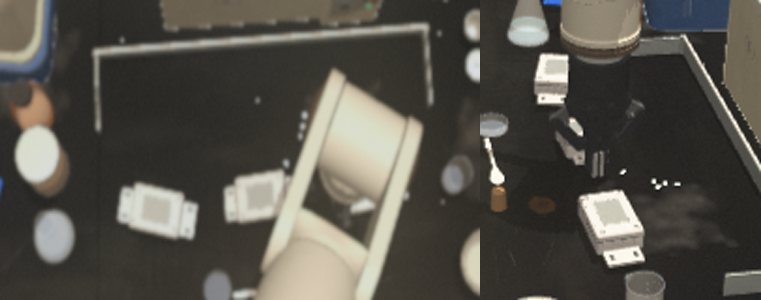

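The middle cassette at (262,195) looks tipped towards +y, with slope about -0.17, so it is probably the rattler. The right one still has to be pressed.

To row units: 0.0445 m / 0.5 = 0.089, 0.043 m / 0.5 = 0.086.

servo_tool(
  targets=[0,0,0,0.02,0,0,0,0,0.062,0,0,0,0,0.072,0,0,0,0,0.078,0,0,0,0,0.082,0,0,0,0,0.086,0,0,0,0,0.089,0,0,0,0,0.089,0,0,0,0,0.089,0],
)

```text
time_s: 7.3
tool_pos: [0.4778, -0.1542, 0.0255]
tcp_rot: [3.141, 0.0, 1.728]
ft_force: [0.4, 1.4, 2.6]
width: 0.001
grip_force: 1.1
```

To row units: -0.17 m / 0.5 = -0.34, -0.164 m / 0.5 = -0.328, 1.648 rad / 6.2832 = 0.2623.

servo_tool(
  targets=[0,0,0,-0.04,0,0,0,0,-0.14,0,0,0,0,-0.24,0,0.4,-0.15,-0.328,-0.34,0.2623,0.4,-0.15,-0.328,-0.34,0.2623,0.4,-0.15,-0.328,-0.34,0.2623,0.4,-0.15,-0.328,-0.34,0.2623,0.4,-0.15,-0.328,-0.34,0.2623,0.4,-0.15,-0.328,-0.34,0.2623,0.4,-0.15,-0.328,-0.34,0.2623],
)

```text
time_s: 8.3
tool_pos: [0.3271, -0.2543, 0.1956]
tcp_rot: [3.141, 0.0, 0.67]
ft_force: [-0.4, -0.4, 0.1]
width: 0.404
grip_force: 0.0
```

Run:
```python
from h import *
print(manip.sense()["tool_pos"],manip.sense()["tcp_rot"])
tilt("top",(.4885,-.2208));tilt("side",(.477,-.028)); p,d=tilt("top",(.477,-.028)); boxes(p[:,:,::-1].copy(),d)
a=p[165:295,190:470,::-1];b=cams.get_image("side")[0][190:350,270:420,::-1]
cv2.imwrite("pics/s5.png",np.hstack([cv2.resize(a,(480,300),interpolation=cv2.INTER_CUBIC),cv2.resize(b,(281,300),interpolation=cv2.INTER_CUBIC)]))
```

```text
[ 0.32706198 -0.25433268  0.1956099 ] [3.14077282e+00 1.55129937e-04 6.70484630e-01]
top 361 slopes x,y,z0 [ 0.02  -0.018  0.042] spread [ 0.455 -0.268] [ 0.522 -0.175]
side 202 slopes x,y,z0 [ 0.003 -0.111  0.043] spread [ 0.445 -0.072] [0.507 0.015]
top 304 slopes x,y,z0 [ 0.048 -0.147  0.045] spread [ 0.445 -0.063] [0.509 0.021]
[244 175 196  29 704] [ 0.6985 -0.0216] ((698.6383056640625, -23.68804931640625), (38.95201110839844, 624.0267333984375), 5.858300685882568)
[382 234  47  24 857] [ 0.4886 -0.2205] ((488.46478271484375, -220.83856201171875), (60.93374252319336, 90.33677673339844), 9.387125015258789)
[321 238  46  24 845] [ 0.477  -0.0279] ((478.2239685058594, -33.40556335449219), (61.75614929199219, 116.17340087890625), 5.856334209442139)
[258 244  48  25 862] [0.4593 0.1714] ((458.9604797363281, 170.90847778320312), (89.92864990234375, 60.74861526489258), 79.32074737548828)
```

View pics/s5.png

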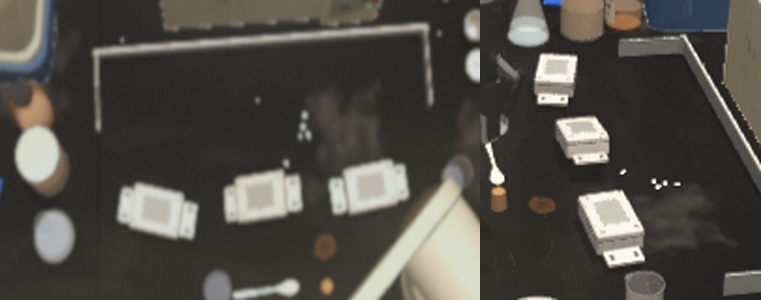

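The side view shows the middle cassette tilted towards +y and the other two level and in place, so the middle one is the rattler. I go in front of it, offset towards its low end.

To row units: 0.21 m / 0.5 = 0.42, -0.1345 m / 0.5 = -0.269, 0.59 rad / 6.2832 = 0.0939.

servo_tool(
  targets=[0.4,0.42,-0.269,0,0.0939,0.4,0.42,-0.269,0,0.0939,0.4,0.42,-0.269,0,0.0939,0.4,0.42,-0.269,0,0.0939,0.4,0.42,-0.269,0,0.0939,0.4,0.42,-0.269,0,0.0939,0.4,0.42,-0.269,0.1,0.0939,0.4,0.42,-0.269,0.2,0.0939,0.4,0.42,-0.269,0.27,0.0939,0.4,0.42,-0.269,0.27,0.0939],
)

```text
time_s: 9.5
tool_pos: [0.4042, -0.0167, 0.0568]
tcp_rot: [-3.139, 0.007, 0.092]
ft_force: [0.4, 0.2, 0.7]
width: 0.399
grip_force: 0.0
```

Run:
```python
from h import *
print(manip.sense()["tool_pos"],manip.sense()["tcp_rot"])
b=cams.get_image("wrist")[0][:,:,::-1]
cv2.imwrite("pics/w6.png",b)
```

```text
[ 0.40424146 -0.01665413  0.05680969] [-3.1393688   0.00664508  0.09227306]
```

View pics/w6.png

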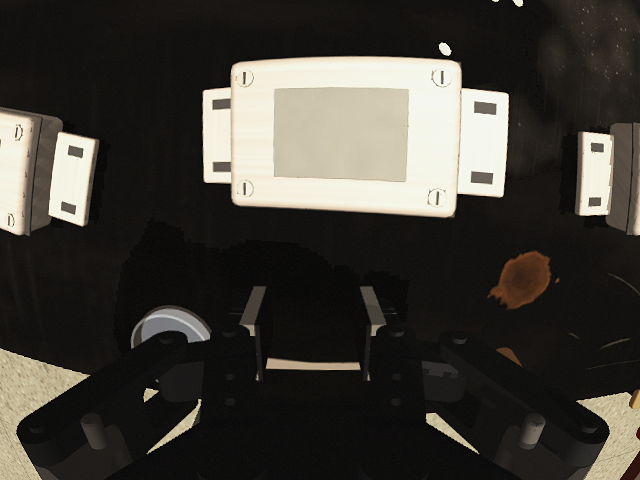

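The wrist view shows the fingers at u = 257 and 372. The box spans u = 232 to 460, so the gripper sits about 15 mm towards the low (left) end, as planned.

To row units: 0.062 m / 0.5 = 0.124, 0.054 m / 0.5 = 0.108.

servo_tool(
  targets=[0.4,0,0,0.03,0,0.4,0,0,0.058,0,0.4,0,0,0.058,0,0.4,0.03,0,0.058,0,0.4,0.044,0,0.058,0,0.4,0.06,0,0.058,0,0.4,0.076,0,0.058,0,0.4,0.092,0,0.058,0,0.4,0.108,0,0.058,0,0.4,0.124,0,0.058,0],
)

```text
time_s: 10.55
tool_pos: [0.4681, -0.012, 0.0322]
tcp_rot: [-3.142, 0.002, 0.089]
ft_force: [-11.7, -1.0, 10.3]
width: 0.4
grip_force: 5.9
```

Run:
```python
from h import *
print(manip.sense()["tool_pos"],manip.sense()["tcp_rot"])
b=cams.get_image("wrist")[0][:,:,::-1]; a=cams.get_image("side")[0][190:350,270:420,::-1]
cv2.imwrite("pics/w7.png",np.hstack([cv2.resize(b,(480,360)),cv2.resize(a,(320,360),interpolation=cv2.INTER_CUBIC)]))
```

```text
[ 0.46811946 -0.01199827  0.03215625] [-3.14150865e+00  1.75061365e-03  8.86857721e-02]
```

View pics/w7.png

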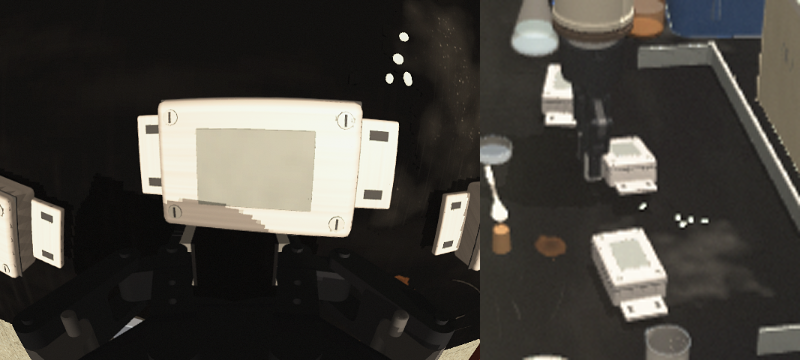

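The cassette is sliding straight, but the fingers feel about 10 N upward. I back off slightly, go lower and continue.

servo_tool(
  targets=[0.4,-0.012,0,0,0,0.4,-0.02,0,0,0,0.4,-0.02,0,0.016,0,0.4,-0.02,0,0.018,0],
)

```text
time_s: 11.05
tool_pos: [0.4578, -0.0128, 0.0215]
tcp_rot: [-3.141, 0.001, 0.088]
ft_force: [-0.6, 0.4, -1.1]
width: 0.405
grip_force: 0.0
```

servo_tool(
  targets=[0.4,0.012,0,0,0,0.4,0.024,0,0,0,0.4,0.036,0,0,0,0.4,0.048,0,0,0,0.4,0.06,0,0,0,0.4,0.072,0,0,0],
)

```text
time_s: 11.65
tool_pos: [0.4947, -0.0096, 0.0222]
tcp_rot: [-3.141, 0.0, 0.088]
ft_force: [-4.8, 0.2, -0.3]
width: 0.4
grip_force: 1.5
```

To row units: 0.07 m / 0.5 = 0.14, 0.066 m / 0.5 = 0.132.

servo_tool(
  targets=[0.4,0.012,0,0,0,0.4,0.028,0,0,0,0.4,0.044,0,0,0,0.4,0.06,0,0,0,0.4,0.076,0,0,0,0.4,0.092,0,0,0,0.4,0.108,0,0,0,0.4,0.12,0,0,0,0.4,0.132,0,0,0,0.4,0.14,0,0,0],
)

```text
time_s: 12.65
tool_pos: [0.5645, -0.0035, 0.0223]
tcp_rot: [-3.141, 0.0, 0.088]
ft_force: [-5.4, -1.1, -1.0]
width: 0.398
grip_force: 1.5
```

Run:
```python
from h import *
print(manip.sense()["tool_pos"],manip.sense()["tcp_rot"])
b=cams.get_image("wrist")[0][:,:,::-1]; a=cams.get_image("side")[0][190:350,290:440,::-1]
cv2.imwrite("pics/w8.png",np.hstack([cv2.resize(b,(480,360)),cv2.resize(a,(320,360),interpolation=cv2.INTER_CUBIC)]))
```

```text
[ 0.56450005 -0.00349776  0.02226216] [-3.14145621e+00  6.06340910e-05  8.78654510e-02]
```

View pics/w8.png

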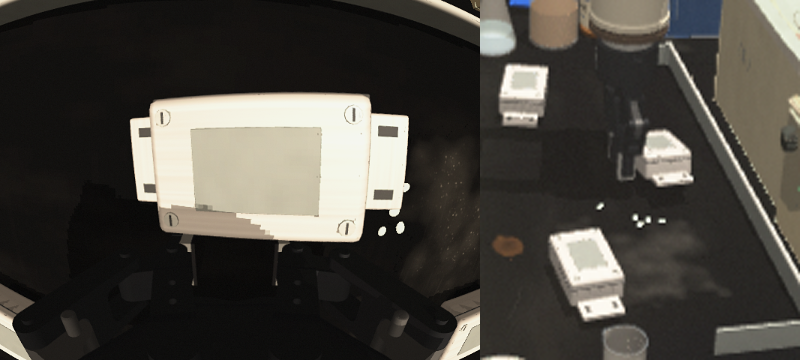

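It is still square on the fingers and tipped towards the left, now at the mouth. I push the last 38 mm, then back off.

servo_tool(
  targets=[0.4,0.012,0,0,0,0.4,0.028,0,0,0,0.4,0.044,0,0,0,0.4,0.056,0,0,0,0.4,0.066,0,0,0,0.4,0.074,0,0,0,0.4,0.078,0,0,0,0.4,0.078,0,0,0,0.4,0.06,0,0,0,0.4,0.02,0,0,0],
)

```text
time_s: 13.75
tool_pos: [0.5742, -0.0027, 0.0224]
tcp_rot: [3.142, -0.001, 0.088]
ft_force: [-1.0, 0.7, 0.2]
width: 0.395
grip_force: 0.0
```

To row units: -0.24 m / 0.5 = -0.48, -0.22 m / 0.5 = -0.44.

servo_tool(
  targets=[0.4,-0.06,0,0,0,0.4,-0.06,0,-0.1,0,0.4,-0.06,0,-0.2,0,0.4,-0.06,0,-0.3,0,0.4,-0.16,0,-0.36,0,0.4,-0.26,0.1,-0.36,0,0.4,-0.36,0.2,-0.36,0,0.4,-0.44,0.3,-0.36,0,0.4,-0.48,0.4,-0.36,0,0.4,-0.48,0.4,-0.36,0],
)

```text
time_s: 14.75
tool_pos: [0.3566, -0.2128, 0.2026]
tcp_rot: [3.14, -0.002, 0.088]
ft_force: [1.0, -0.0, 0.3]
width: 0.401
grip_force: 0.0
```

Run:
```python
from h import *
s=manip.sense();print(s["tool_pos"],s["ft_force"],abs(s["dq"]).max())
p,d=tilt("top",(.64,-.01)); boxes(p[:,:,::-1].copy(),d,(190,275))
a=p[165:295,190:470,::-1];b=cams.get_image("side")[0][190:350,290:440,::-1]
cv2.imwrite("pics/s9.png",np.hstack([cv2.resize(a,(510,360),interpolation=cv2.INTER_CUBIC),cv2.resize(b,(290,360),interpolation=cv2.INTER_CUBIC)]))
```

```text
[ 0.35658987 -0.21281153  0.20260757] [ 1.03956001 -0.02287867  0.28289036] 1.2082894374193627
top 310 slopes x,y,z0 [ 0.03  -0.155  0.046] spread [ 0.613 -0.051] [0.679 0.038]
[315 190  45  20 744] [ 0.6448 -0.0099] ((645.4425048828125, -17.788593292236328), (59.397884368896484, 117.09261322021484), 4.779323101043701)
[382 234  35  24 500] [ 0.493  -0.2035] ((488.13482666015625, -216.86190795898438), (59.907928466796875, 83.72994232177734), 9.040226936340332)
[258 244  48  25 862] [0.4591 0.1711] ((459.216064453125, 170.78472900390625), (90.13111114501953, 60.54713821411133), 79.40608978271484)
```

View pics/s9.png

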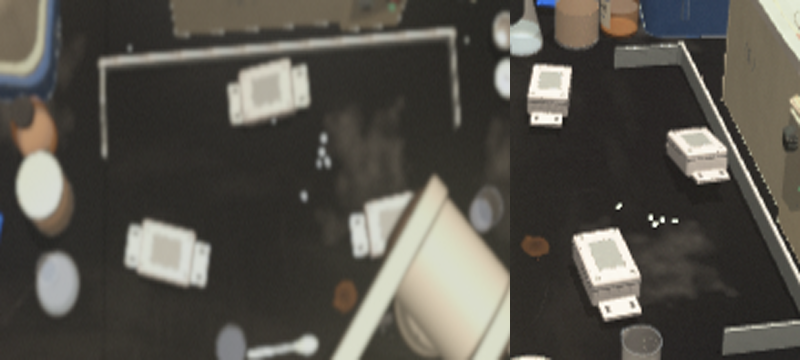

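The rattler is tipped and fully inside the bay, about 55 mm behind the mouth line. The others are level in place. I settle, then hand in.

servo_tool(
  targets=[0.4,0,0,0,0,0.4,0,0,0,0,0.4,0,0,0,0,0.4,0,0,0,0,0.4,0,0,0,0],
)

```text
time_s: 15.35
tool_pos: [0.3586, -0.2111, 0.2022]
tcp_rot: [-3.141, 0.0, 0.089]
ft_force: [-0.0, -0.5, 0.2]
width: 0.397
grip_force: 0.0
```

```bash
python3 -c "
from station import manip
print(manip.hand_in())"
```

```text
the job is handed in; nothing more can be done
None
```

I handed the job in at about 15 s: the middle cassette was the rattler and rests tipped in the reject bay, about 55 mm behind the mouth line, with the two sound ones level where they started; the hand-in returned no verdict.

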